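Lock the sculptor's turntable with its drop pin

ROBOT

A 7-joint arm with a two-finger parallel gripper is mounted at the origin on the work surface. World frame = base frame: x ahead of the robot, y to its left, z up, the work surface at z = 0. Lengths are in m, angles in rad, forces in N, time in s.
With the tool pointing down it reaches from about 0.425 to 0.925 m from the base axis. Payload 6.8 kg.
Tool frame: the origin (TCP) lies on the centre line of the jaws, within the pads' length; the fingertips stand 8 mm ahead of it and the grasp point (between the pads) lies 11 mm behind it (bot.tips_ahead is the distance from the TCP to the fingertips, in m); z points along the fingers, y is the line along which they close (so a half turn about z gives the same grasp; the last joint's range is limited). The gripper opens to 85 mm and grips with 20 to 120 N. Pads are 22 mm wide; open, the fingers measure 114 mm over their backs; the gripper's body (76 mm by 85 mm) begins 54 mm behind the grasp point. The pads swing forward as they close: fully open they stand 13 mm farther back than shut.
Start: joints at [-1.279, 0.477, 0.022, 1.555, -0.011, 1.109, -0.083], TCP at [0.263, 0.622, 0.239] pointing down, gripper open.
Joint ranges: [-2.96, 2.96], [-0.34, 2.1], [-1.41, 1.46], [0.24, 2.44], [-1.37, 4.51], [0.17, 1.92], [-2.96, 2.96]. Speed limits (rad/s): [2.39, 2.39, 3.14, 3.14, 3.14, 3.14, 3.14].

INTERFACE

Orientations are given as a unit quaternion [w, x, y, z].
In Python, from station import bot gives the robot as it stands.
- The arm moves only by the tool send_rows, never from a script. Its argument "deltas" is text: rows parted by semicolons, each of 4 numbers parted by spaces: the shift along the tool's x, y, z in m, then the turn about the tool's z in degrees. In form: x y z spin; .... A call has 1 to 5 rows; each row is the pose to reach, as a shift and turn from the pose commanded when the call began, along the tool's axes at that moment; what a row does not reach only later rows make up. A row lasts 1/10 s, in which the tool goes at most 50 mm and 8.59 degrees, less where a joint would pass 70% of its speed; a pose out of reach is approached as far as the arm can. A call with a gripper value outside its range is refused whole. "claw" is the opening, from 0 (shut) to 1 (fully open), set as the call begins (left out, the last holds). The fingers move at their own pace and stop on an object; "force" is the grip in N (left out, the last holds). Time passes only in rows, so rows that repeat a pose let the fingers close. It gives the time, the measured TCP pose, the force, the opening and the grip force at its end, in the units of the state.
- bot.get_obs(): the state, without advancing time (a new reading comes with each control period).
- bot.read_camera(name): name is "side" or "top" or "wrist"; returns a dict with "img" (480x640x3 uint8, red, green, blue), "depth" (480x640 float32, m along the optical axis (not along the pixel's ray), 0 where there is no reading), "fx", "fy", "cx", "cy" (pixels), "camera_from_world" (4x4, takes a point from world to camera coordinates). Camera axes: x right, y up, looking along -z (the intrinsics and any distortion apply to the point x, -y, -z); pixel columns grow to the right and rows downward; lengths in m; the calibration is good to about 2 mm. The wrist camera is an equidistant fisheye: a pixel r from the principal point sees the ray r / f radians off the axis. A picture is of the moment at which its call begins.
- bot.hand_in(): hands the job in; it is judged then, once.
Trained networks look in a picture, given as the dict that the camera call returned (one of the last four; its "shot" number tells which), for a name from the list of things; names that differ only in an ending like _2 or _b are one class to them, and where a whole thing is asked for, a point or a joint stands for the part that bears it (a point fixed in the world has none). Each returns a list of dicts, best first, with "confidence" (0 to 1); they miss things now and then, are a little off and sometimes report something else, mostly with a low value. They report only what shows in the picture. A call takes as long as a camera call. They do not tell look-alikes from the thing itself.
- bot.masks_of(picture, query): "mask" (480x640 bool, what is visible of it).
- bot.landmark_of(picture, query): "xyz" ([x, y, z] in m, in world coordinates, good to about 4 mm: a listed point, or the origin of a listed thing).
The state is a dict: "t": time; "q": joint angles; "joint_vel": joint speeds; "joint_torque": joint torques, N m; "eef_pos": TCP position; "tool_rot": TCP orientation; "contact_force": force on the tool from outside, world axes, zero at the start; "torque": the same for the moment, N m; "gripper_width": opening from 0.0 (shut) to 1.0 (fully open); "grasp_force": force on a finger pad.
Only numpy, scipy, OpenCV 4.12 (cv2) and the standard library are available. Lean on these libraries where they do the work, as an engineer would, in place of code of your own. Each camera call takes 0.05 s, during which the arm holds its last target. There are 200 camera calls.

TASK

Lock the modelling turntable: take the long pin with the wide collar out of the wooden tool block, keep it upright, and lower it through the steel eye that sticks out from the turntable's rim until its collar rests on the eye, and only then let go. Leave the short pin and the rod without a collar where they stand in the block.

Things in the scene. Friction and masses are not known exactly. Their poses are not given: they have to be found in the camera images.
- lock_pin_grip (a point): Long locking pin (loose, 0.2 kg), standing tip down in a bore. Top down: round wooden grip 24 dia x 56 tall, flat steel collar 56 dia x 8, steel shank 12 dia x 80 long, tapered tip. Point: centre of the grip, on the axis, 28 mm above the collar's top, 36 above its underside, 116 above the tip. z: up along the pin; it may lean 3 degrees. Lifts straight out.
- eye (a point): Steel eye (fixed horizontal ring) on the turntable's rim: hole 34 dia straight through, 12 thick, 60 outside. Point: hole centre at the ring's flat top, 105 mm above the table. z up; +y points to the fixed turntable's axis 155 mm away, where a clay bust 90 wide stands, its top 245 above the table. Below the eye a base fork 46 wide inside (37 to 55 above the table) leaves the way free.
- short_pin_grip (a point): Short pin, to be left alone: same grip and collar as the locking pin, but a shank of 45 mm, so it stands 35 mm lower. Point: centre of its grip, 81 mm above its tip; z up along it. All three stand in one fixed wooden block, 70 x 260 x 40 mm tall, in bores 30 mm deep, in a row 90 mm apart; which is in which bore varies.
- plain_rod_grip (a point): Plain rod, to be left alone: as tall as the locking pin, in the same block, with the same grip and shank (12 dia) but no collar. Point: centre of its grip, 116 mm above its tip; z up along it. Its top stands 154 mm above the table: what is carried across the block must pass over it.
There are look-alikes about, which are no part of the job. What is shaped like the part that bears lock_pin_grip but purple or turquoise is not meant.

How it is judged:
By the outcome, as a careful person would: the job done as asked, in the order asked, and still so for the second after the job is handed in, with the robot touching nothing.
It also fails if it takes over 48 s, if anything falls off the work surface, if the arm or the gripper's body presses on something with over 40 N, if the wrist force passes 120 N, or if a joint passes its speed limit or range.

## Working session

There is one attempt and no reset: what is moved stays moved. The work goes in short steps, Python scripts to look and compute and a tool call to move; the robot and the scene stay as the last step left them, time stands still between calls to the robot, and variables do not carry over. Pictures are saved under pics/ and viewed, at most 10 in all, crops included, and the job is handed in when it is done.

Besides the shell and the picture viewer there is one more tool, called after "Call:" as name(argument=value, ...) on one line, values as JSON. send_rows: Moves the arm, as the interface text tells. Its arguments: {"type":"object","properties":{"deltas":{"type":"string"},"claw":{"type":"number"},"force":{"type":"number"}},"required":["deltas"]}

```bash
mkdir -p pics && cat > h.py <<'E'
import numpy as np, cv2
from station import bot
def save(p,n): cv2.imwrite('pics/'+n,p['img'][:,:,::-1])
E
python3 - <<'E'
from h import *
o=bot.get_obs(); print(o['t'],o['eef_pos'],o['tool_rot'],o['gripper_width'])
ims=[]
for c in ['side','top']:
    p=bot.read_camera(c); ims.append(p['img'])
    for q in ['lock_pin_grip','eye','short_pin_grip','plain_rod_grip']:
        for d in bot.landmark_of(p,q)[:4]: 
            w=np.array(d['xyz']); k=p['camera_from_world']@np.append(w,1)
            print(c,q,np.round(w,3),round(d['confidence'],2),'px',int(p['cx']+p['fx']*k[0]/-k[2]),int(p['cy']+p['fy']*k[1]/k[2]))
    save(p,c+'0.png')
E
```

```text
0.0 [0.26254093 0.62123301 0.23831942] [-1.12259997e-04  1.98567177e-01  9.80086857e-01 -9.03293383e-04] 0.997174863988366
side lock_pin_grip [ 0.638 -0.209  0.116] 0.91 px 392 277
side lock_pin_grip [ 0.642 -0.303  0.112] 0.81 px 426 327
side eye [0.595 0.074 0.105] 0.66 px 297 173
side short_pin_grip [ 0.476 -0.114  0.093] 0.66 px 267 273
side plain_rod_grip [ 0.509 -0.199  0.131] 0.55 px 307 292
side plain_rod_grip [ 0.537 -0.288  0.123] 0.36 px 352 339
top lock_pin_grip [ 0.539 -0.283  0.124] 0.86 px 451 272
top lock_pin_grip [ 0.635 -0.208  0.117] 0.72 px 396 207
top lock_pin_grip [ 0.646 -0.302  0.113] 0.6 px 458 201
top eye [0.598 0.078 0.106] 0.62 px 202 233
top short_pin_grip [ 0.477 -0.116  0.088] 0.8 px 333 316
top plain_rod_grip [ 0.508 -0.196  0.124] 0.85 px 390 294
```

View pics/side0.png

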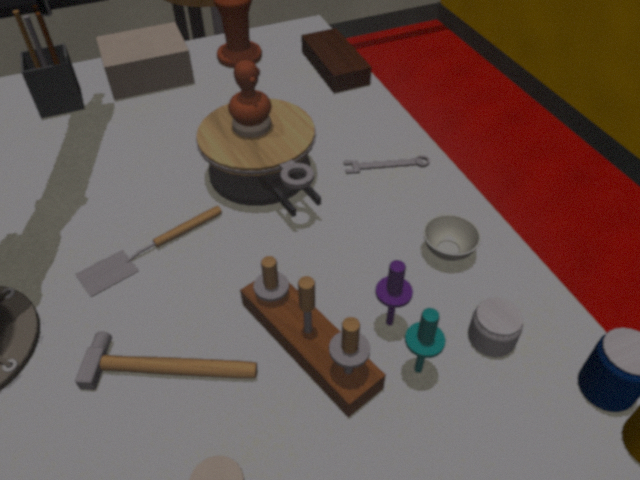

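View pics/top0.png

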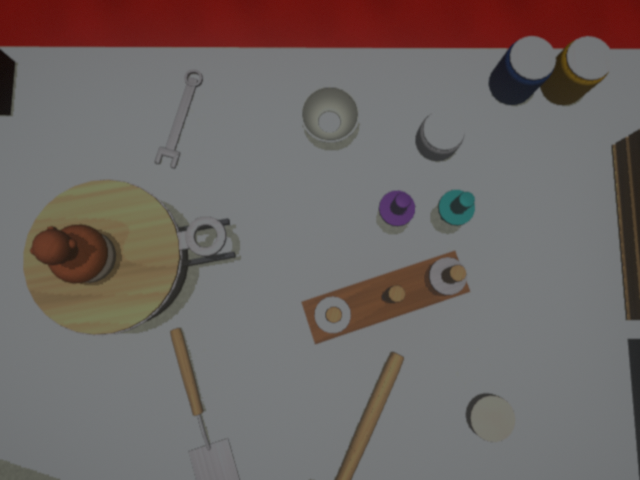

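The long collared pin is the wooden one at the right end of the block (top px 451,272; side px 352,339). The short pin is at the left end (top px 333,316) and the plain rod is in the middle. The eye is at top px 207,236, with the bust to its left. First I raise above the bust and turn the tool.

Call:
send_rows(deltas="0 0 -0.03 8.5; 0 0 -0.06 17; 0 0 -0.09 25.5; 0 0 -0.09 34; 0 0 -0.09 42.5", claw=1)

```text
t: 1.0
eef_pos: [0.2629, 0.6223, 0.3309]
tool_rot: [-0.0, 0.543, 0.84, 0.001]
contact_force: [0.3, 0.2, -0.6]
gripper_width: 1.001
grasp_force: 0.0
```

Call:
send_rows(deltas="-0.044 0.024 0 8; -0.088 0.048 0 16; -0.132 0.072 0 24.6; -0.175 0.097 0 24.6; -0.219 0.121 0 24.6")

```text
t: 1.5
eef_pos: [0.465, 0.472, 0.3296]
tool_rot: [-0.0, 0.707, 0.707, 0.0]
contact_force: [1.5, 0.7, 0.2]
gripper_width: 1.003
grasp_force: 0.0
```

Call:
send_rows(deltas="-0.049 0 0 0; -0.098 0 0 0; -0.147 0 0 0; -0.196 0 0 0; -0.245 0 0 0")

```text
t: 2.0
eef_pos: [0.4635, 0.2261, 0.3295]
tool_rot: [-0.0, 0.707, 0.707, 0.0]
contact_force: [0.8, 0.9, -0.3]
gripper_width: 0.994
grasp_force: 0.0
```

Call:
send_rows(deltas="-0.049 0 0 0; -0.098 0 0 0; -0.147 0 0 0; -0.196 0 0 0; -0.245 0 0 0")

```text
t: 2.5
eef_pos: [0.4633, -0.0189, 0.3297]
tool_rot: [0.0, 0.707, 0.707, 0.001]
contact_force: [0.5, -0.1, 0.6]
gripper_width: 1.005
grasp_force: 0.0
```

Call:
send_rows(deltas="-0.046 0.015 0 0; -0.092 0.03 0 0; -0.138 0.045 0 0; -0.184 0.06 0 0; -0.226 0.074 0 0")

```text
t: 3.0
eef_pos: [0.5381, -0.245, 0.3295]
tool_rot: [0.0, 0.707, 0.707, 0.0]
contact_force: [0.2, 0.3, -0.1]
gripper_width: 1.0
grasp_force: 0.0
```

```bash
python3 - <<'E'
from h import *
o=bot.get_obs(); print(o['t'],o['eef_pos'],np.round(o['q'],2))
for c in ['wrist']:
    p=bot.read_camera(c); save(p,'w1.png')
    for q in ['lock_pin_grip','eye','plain_rod_grip']:
        for d in bot.landmark_of(p,q)[:4]: print(c,q,np.round(d['xyz'],4),round(d['confidence'],2))
    # depth top cluster: points near the pin
    m=p['depth']>0
    v,u=np.nonzero(m); x=u-p['cx']; y=v-p['cy']; r=np.hypot(x,y)+1e-9; th=r/p['fx']; z=p['depth'][m]
    t=np.tan(th)*z; P=np.stack([x/r*t,-y/r*t,-z,np.ones_like(z)])
    W=(np.linalg.inv(p['camera_from_world'])@P)[:3].T
    for n,(cx,cy) in {'lock':(.539,-.284),'eye':(.597,.076)}.items():
        d=np.hypot(W[:,0]-cx,W[:,1]-cy)
        for lo,hi in [(.148,.17),(.11,.145),(.08,.1)]:
            s=W[(d<.04)&(W[:,2]>lo)&(W[:,2]<hi)]
            if len(s)>20:
                (c0,rr)=cv2.minEnclosingCircle((s[:,:2]*1000).astype(np.float32)); print(n,lo,hi,len(s),np.median(s,0).round(4),np.round(c0,1),round(rr,1))
E
```

```text
3.0 [ 0.53812115 -0.24495217  0.32950365] [-0.29  0.33  0.8   1.69 -0.25  1.23  0.57]
wrist lock_pin_grip [ 0.5318 -0.2881  0.1284] 0.97
wrist lock_pin_grip [ 0.7449 -0.214   0.0165] 0.59
wrist plain_rod_grip [ 0.5039 -0.2035  0.1264] 0.62
lock 0.148 0.17 536 [ 0.5338 -0.2842  0.1531] [ 533.7 -285.4] 12.4
lock 0.11 0.145 248 [ 0.5345 -0.2754  0.1285] [ 534.  -284.2] 12.1
lock 0.08 0.1 1454 [ 0.5353 -0.2758  0.0974] [ 534.1 -284.6] 28.3
```

Call:
send_rows(deltas="-0.04 -0.004 0 0; -0.04 -0.004 0.05 0; -0.04 -0.004 0.1 0; -0.04 -0.004 0.13 0; -0.04 -0.004 0.15 0")

```text
t: 3.7
eef_pos: [0.5329, -0.2797, 0.1767]
tool_rot: [-0.002, 0.706, 0.708, -0.0]
contact_force: [0.1, 0.3, -0.1]
gripper_width: 0.997
grasp_force: 0.0
```

Call:
send_rows(deltas="0 0 0.015 0; 0 0 0.03 0; 0 0 0.045 0; 0 0 0.0615 0; 0 0 0.0615 0")

```text
t: 4.2
eef_pos: [0.5326, -0.2819, 0.1156]
tool_rot: [-0.002, 0.707, 0.707, -0.001]
contact_force: [-0.3, 0.7, -0.2]
gripper_width: 1.003
grasp_force: 0.0
```

Call:
send_rows(deltas="0 0 0 0; 0 0 0 0; 0 0 0 0; 0 0 0 0; 0 0 0 0", claw=0, force=50)

```text
t: 4.7
eef_pos: [0.5343, -0.283, 0.1185]
tool_rot: [0.001, 0.707, 0.707, 0.0]
contact_force: [-0.1, 0.8, 3.0]
gripper_width: 0.265
grasp_force: 48.8
```

Call:
send_rows(deltas="0 0 0 0; 0 0 0 0; 0 0 0 0")

```text
t: 5.0
eef_pos: [0.5343, -0.2831, 0.1184]
tool_rot: [0.001, 0.707, 0.707, 0.0]
contact_force: [0.9, 0.4, 5.6]
gripper_width: 0.266
grasp_force: 48.8
```

Call:
send_rows(deltas="0 0 -0.01 0; 0 0 -0.025 0; 0 0 -0.045 0; 0 0 -0.07 0; 0 0 -0.1 0")

```text
t: 5.5
eef_pos: [0.5318, -0.2825, 0.2185]
tool_rot: [-0.002, 0.707, 0.707, -0.001]
contact_force: [-0.4, 0.1, -2.7]
gripper_width: 0.27
grasp_force: 49.4
```

Call:
send_rows(deltas="0 0 -0.03 0; 0 0 -0.06 0; 0 0 -0.09 0; 0 0 -0.11 0; 0 0 -0.11 0")

```text
t: 6.0
eef_pos: [0.5335, -0.2841, 0.3311]
tool_rot: [0.002, 0.708, 0.707, 0.001]
contact_force: [-0.0, 0.3, -1.9]
gripper_width: 0.269
grasp_force: 49.6
```

Call:
send_rows(deltas="0.02 0 0 0; 0.05 0.01 0 0; 0.09 0.015 0 0; 0.13 0.02 0 0; 0.17 0.03 0 0")

```text
t: 6.5
eef_pos: [0.5617, -0.1117, 0.3264]
tool_rot: [-0.001, 0.708, 0.707, -0.001]
contact_force: [1.2, 0.1, -2.4]
gripper_width: 0.267
grasp_force: 49.5
```

Call:
send_rows(deltas="0.035 0.007 0 0; 0.07 0.014 0 0; 0.1 0.02 0 0; 0.12 0.025 0 0; 0.12 0.025 0 0")

```text
t: 7.0
eef_pos: [0.5879, 0.0113, 0.3259]
tool_rot: [-0.001, 0.705, 0.709, -0.001]
contact_force: [0.5, 0.6, -2.1]
gripper_width: 0.268
grasp_force: 49.5
```

```bash
python3 - <<'E'
from h import *
o=bot.get_obs(); print(o['t'],o['eef_pos'],np.round(o['q'],2),o['gripper_width'],o['grasp_force'])
for c in ['wrist','top','side']:
    p=bot.read_camera(c); save(p,c+'2.png')
    for q in ['lock_pin_grip','eye']:
        for d in bot.landmark_of(p,q)[:4]: print(c,q,np.round(d['xyz'],4),round(d['confidence'],2))
    m=p['depth']>0
    v,u=np.nonzero(m); x=u-p['cx']; y=v-p['cy']; z=p['depth'][m]
    if c=='wrist':
        r=np.hypot(x,y)+1e-9; t=np.tan(r/p['fx'])*z; P=np.stack([x/r*t,-y/r*t,-z,np.ones_like(z)])
    else: P=np.stack([x*z/p['fx'],-y*z/p['fy'],-z,np.ones_like(z)])
    W=(np.linalg.inv(p['camera_from_world'])@P)[:3].T
    d=np.hypot(W[:,0]-.597,W[:,1]-.076)
    s=W[(d<.045)&(abs(W[:,2]-.105)<.006)]
    if len(s)>30: 
        print('eye pts',len(s),np.median(s,0).round(4),(s.min(0)).round(4),s.max(0).round(4))
    # shank & collar of held pin
    e=o['eef_pos']; d=np.hypot(W[:,0]-e[0],W[:,1]-e[1])
    for lo,hi in [(-.11,-.08),(-.08,-.05),(-.05,-.03),(-.03,-.01)]:
        s=W[(d<.035)&(W[:,2]-e[2]>lo)&(W[:,2]-e[2]<hi)]
        if len(s)>15: print(c,'held',lo,len(s),np.median(s,0).round(4),s.min(0).round(4),s.max(0).round(4))
E
```

```text
7.0 [0.58791202 0.01131957 0.32589523] [-0.69  0.31  0.73  1.7  -0.22  1.22  0.1 ] 0.2678477495491062 49.45739150047302
wrist lock_pin_grip [0.5856 0.0053 0.3376] 0.58
wrist lock_pin_grip [ 0.4789 -0.1154  0.0934] 0.51
wrist eye [0.5933 0.0767 0.109 ] 0.66
eye pts 2464 [0.5913 0.0844 0.1043] [0.5638 0.0466 0.0991] [0.6231 0.1209 0.1068]
wrist held -0.03 4909 [0.5875 0.024  0.3051] [0.5598 0.0081 0.2968] [0.6152 0.0373 0.3159]
top lock_pin_grip [ 0.6234 -0.0757  0.0142] 0.94
top lock_pin_grip [ 0.7446 -0.2141  0.0195] 0.82
top lock_pin_grip [0.5909 0.0035 0.3339] 0.62
top eye [0.597  0.0747 0.1065] 0.6
eye pts 78 [0.579  0.0906 0.1039] [0.5711 0.0831 0.1005] [0.5891 0.1139 0.1065]
top held -0.03 605 [ 0.5828 -0.0127  0.3054] [ 0.5623 -0.0236  0.2985] [0.6119 0.0016 0.3156]
side lock_pin_grip [ 0.5864 -0.0065  0.3362] 0.8
side lock_pin_grip [ 0.7436 -0.2144  0.0157] 0.79
side lock_pin_grip [ 0.6215 -0.0743  0.0186] 0.68
side eye [0.5937 0.0751 0.1032] 0.82
side eye [ 0.5086 -0.1971  0.1344] 0.35
eye pts 576 [0.5919 0.0794 0.1046] [0.5653 0.0444 0.099 ] [0.6241 0.1205 0.1082]
side held -0.11 96 [ 5.878e-01 -5.000e-04  2.342e-01] [ 0.583  -0.004   0.2209] [0.5952 0.0056 0.2458]
side held -0.08 132 [ 0.5874 -0.0009  0.261 ] [ 0.5831 -0.0043  0.2461] [0.596  0.0062 0.2756]
side held -0.05 35 [ 0.5869 -0.002   0.2799] [ 0.5829 -0.0044  0.276 ] [0.5934 0.0037 0.2836]
side held -0.03 572 [ 0.5811 -0.0073  0.3071] [ 0.561  -0.0236  0.2981] [0.6165 0.025  0.3158]
```

Call:
send_rows(deltas="0.035 0.003 0 0; 0.06 0.006 0 0; 0.07 0.006 0.03 0; 0.07 0.006 0.06 0; 0.07 0.006 0.085 0")

```text
t: 7.95
eef_pos: [0.5943, 0.0776, 0.2414]
tool_rot: [-0.0, 0.707, 0.707, -0.0]
contact_force: [-0.2, -0.7, -2.4]
gripper_width: 0.264
grasp_force: 49.7
```

Call:
send_rows(deltas="0 0 0 0; 0 0 0 0; 0 0 0 0")

```text
t: 8.25
eef_pos: [0.5958, 0.0768, 0.2446]
tool_rot: [0.001, 0.707, 0.707, 0.001]
contact_force: [0.3, -0.1, -1.9]
gripper_width: 0.266
grasp_force: 49.4
```

```bash
python3 - <<'E'
from h import *
o=bot.get_obs(); e=o['eef_pos']; print(o['t'],e)
ims=[]
for c in ['wrist','side']:
    p=bot.read_camera(c); im=p['img'].copy()
    m=p['depth']>0
    v,u=np.nonzero(m); x=u-p['cx']; y=v-p['cy']; z=p['depth'][m]
    if c=='wrist':
        r=np.hypot(x,y)+1e-9; t=np.tan(r/p['fx'])*z; P=np.stack([x/r*t,-y/r*t,-z,np.ones_like(z)])
    else: P=np.stack([x*z/p['fx'],-y*z/p['fy'],-z,np.ones_like(z)])
    T=np.linalg.inv(p['camera_from_world']); W=(T@P)[:3].T; print(c,'cam',T[:3,3].round(3))
    d=np.hypot(W[:,0]-.5935,W[:,1]-.0755)
    s=W[(d<.045)&(abs(W[:,2]-.105)<.006)]
    if len(s): print('eye',len(s),s.min(0).round(4),s.max(0).round(4))
    d=np.hypot(W[:,0]-e[0],W[:,1]-e[1])
    for h in np.arange(-.11,-.01,.02):
        s=W[(d<.04)&(abs(W[:,2]-e[2]-h)<.01)]
        if len(s)>15: print('held',round(h,2),len(s),np.median(s,0).round(4),s.min(0).round(4),s.max(0).round(4))
    if c=='side': ims=cv2.resize(im[90:260,200:400],None,fx=4,fy=3.5*1.0)[:590]
    else: save(p,'w3.png')
cv2.imwrite('pics/s3.png',cv2.resize(im[100:230,220:380],None,fx=4.5,fy=4.5)[:,:,::-1])
E
```

```text
8.25 [0.59578709 0.07680312 0.2445579 ]
wrist cam [0.595 0.143 0.379]
eye 2640 [0.5639 0.0639 0.0993] [0.6229 0.1201 0.1066]
held -0.03 4165 [0.5947 0.09   0.2236] [0.568  0.0736 0.2161] [0.6232 0.1028 0.2246]
side cam [ 0.346 -0.658  0.754]
eye 593 [0.5642 0.0436 0.0991] [0.6251 0.1202 0.1083]
held -0.11 16 [0.5953 0.0711 0.143 ] [0.5916 0.0688 0.1387] [0.6019 0.0741 0.1444]
held -0.09 62 [0.5957 0.0713 0.1545] [0.5913 0.0675 0.1446] [0.6036 0.0785 0.1643]
held -0.07 66 [0.5948 0.0706 0.1745] [0.5912 0.066  0.1649] [0.6019 0.077  0.1835]
held -0.05 51 [0.5956 0.07   0.1917] [0.5904 0.0663 0.1847] [0.6023 0.0748 0.2013]
held -0.03 361 [0.5911 0.0598 0.223 ] [0.5688 0.0445 0.2151] [0.624  0.0959 0.2245]
```

View pics/s3.png

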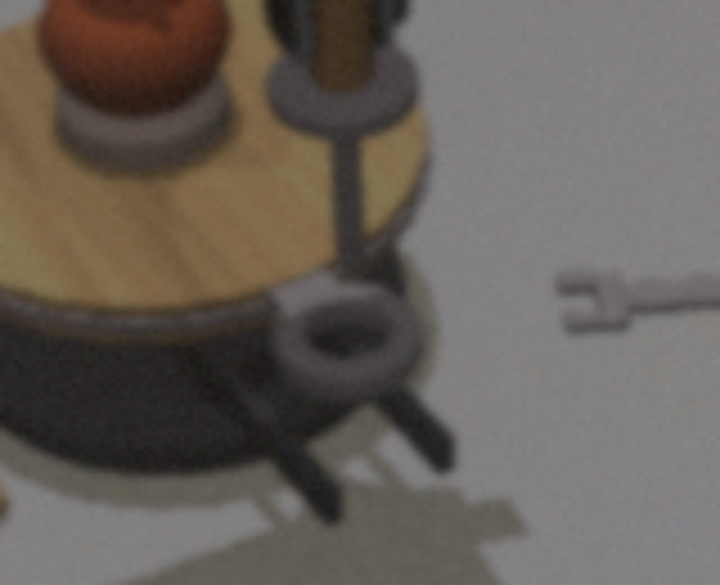

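The side view shows the shank hanging upright just behind and above the eye's hole. The measured axis is within 3 mm of the hole centre, so I'm lowering.

Call:
send_rows(deltas="0 -0.002 0.01 0; 0 -0.002 0.02 0; 0 -0.002 0.03 0; 0 -0.002 0.04 0; 0 -0.002 0.05 0")

```text
t: 8.85
eef_pos: [0.5924, 0.0771, 0.1916]
tool_rot: [-0.0, 0.707, 0.707, -0.0]
contact_force: [-0.1, 0.5, -2.5]
gripper_width: 0.264
grasp_force: 49.4
```

Call:
send_rows(deltas="0 0 0.01 0; 0 0 0.02 0; 0 0 0.03 0; 0 0 0.04 0; 0 0 0.05 0")

```text
t: 9.35
eef_pos: [0.5927, 0.0771, 0.142]
tool_rot: [0.0, 0.707, 0.707, 0.0]
contact_force: [-0.5, -0.4, -2.8]
gripper_width: 0.262
grasp_force: 49.4
```

Call:
send_rows(deltas="0 0 0.002 0; 0 0 0.004 0; 0 0 0.006 0; 0 0 0.008 0; 0 0 0.008 0")

```text
t: 9.85
eef_pos: [0.5927, 0.0772, 0.1348]
tool_rot: [-0.0, 0.707, 0.707, 0.0]
contact_force: [0.4, -0.2, -1.8]
gripper_width: 0.267
grasp_force: 49.4
```

No contact yet; creeping down.

Call:
send_rows(deltas="0 0 0.001 0; 0 0 0.001 0; 0 0 0.002 0; 0 0 0.002 0; 0 0 0.002 0")

```text
t: 10.35
eef_pos: [0.593, 0.0774, 0.1339]
tool_rot: [-0.0, 0.707, 0.707, 0.001]
contact_force: [-2.8, 0.9, 7.3]
gripper_width: 0.266
grasp_force: 50.6
```

Call:
send_rows(deltas="0 0 0.001 0; 0 0 0.001 0; 0 0 0.001 0")

```text
t: 10.65
eef_pos: [0.5931, 0.0774, 0.1337]
tool_rot: [-0.0, 0.707, 0.707, 0.001]
contact_force: [-5.2, 0.7, 14.6]
gripper_width: 0.266
grasp_force: 51.4
```

```bash
python3 - <<'E'
from h import *
p=bot.read_camera('side'); cv2.imwrite('pics/s4.png',cv2.resize(p['img'][100:230,220:380],None,fx=4.5,fy=4.5)[:,:,::-1])
E
```

```text
(no output)
```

View pics/s4.png

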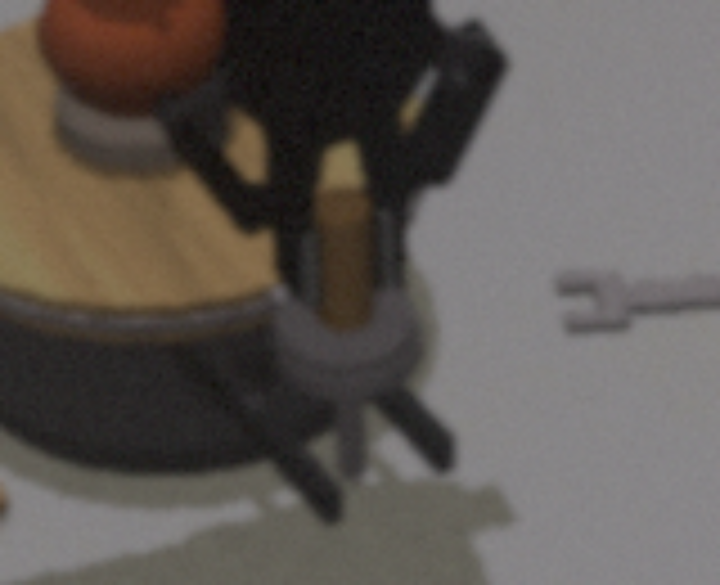

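The collar sits on the eye (around px 348,345) and the shank shows below it, inside the fork. Releasing and going up.

Call:
send_rows(deltas="0 0 -0.001 0; 0 0 -0.001 0; 0 0 -0.001 0; 0 0 -0.001 0; 0 0 -0.001 0", claw=0.7)

```text
t: 11.2
eef_pos: [0.5926, 0.0771, 0.1326]
tool_rot: [-0.0, 0.707, 0.707, -0.0]
contact_force: [0.3, -0.9, -0.1]
gripper_width: 0.7
grasp_force: 0.0
```

Call:
send_rows(deltas="0 0 -0.01 0; 0 0 -0.03 0; 0 0 -0.06 0; 0 0 -0.1 0; 0 0 -0.14 0")

```text
t: 11.7
eef_pos: [0.5924, 0.0768, 0.2747]
tool_rot: [0.0, 0.707, 0.707, -0.0]
contact_force: [1.1, -0.4, 0.6]
gripper_width: 0.704
grasp_force: 0.0
```

Call:
send_rows(deltas="-0.03 0 -0.01 0; -0.07 0 -0.02 0; -0.11 0 -0.02 0; -0.11 0 -0.02 0; -0.11 0 -0.02 0")

```text
t: 12.2
eef_pos: [0.5925, -0.0342, 0.2935]
tool_rot: [0.0, 0.708, 0.706, 0.0]
contact_force: [-0.2, 0.2, -0.5]
gripper_width: 0.701
grasp_force: 0.0
```

```bash
python3 - <<'E'
from h import *
o=bot.get_obs(); print(o['t'],o['eef_pos'])
p=bot.read_camera('side'); save(p,'s5.png')
for q in ['lock_pin_grip','short_pin_grip','plain_rod_grip']:
    for d in bot.landmark_of(p,q)[:4]: print(q,np.round(d['xyz'],4),round(d['confidence'],2))
E
```

```text
12.2 [ 0.59250269 -0.03424012  0.29351963]
lock_pin_grip [ 0.741  -0.2096  0.0166] 0.89
lock_pin_grip [0.5934 0.0724 0.143 ] 0.88
lock_pin_grip [ 0.6219 -0.0734  0.0191] 0.77
short_pin_grip [ 0.477  -0.1104  0.0923] 0.76
plain_rod_grip [ 0.508  -0.2003  0.1282] 0.8
```

View pics/s5.png

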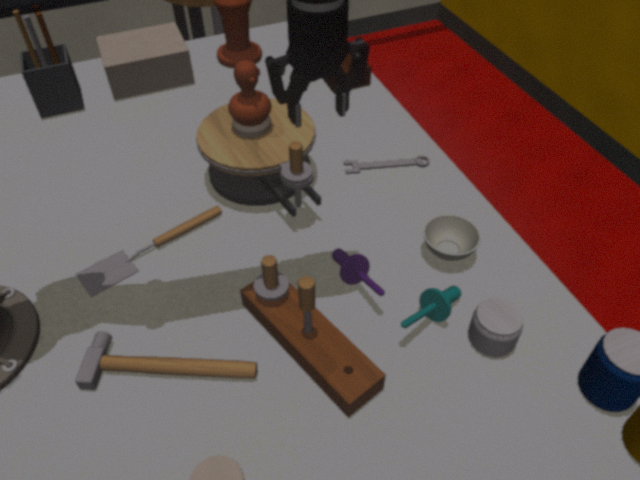

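The pin stands upright in the eye (px 297,172), and the short pin and plain rod are still in the block. The purple and turquoise look-alikes, which started balanced on their tips, now lie on the table. One of them was already down at t = 3 s, before the gripper went near it.

```bash
python3 -c "
from station import bot
print(bot.hand_in())"
```

```text
the job is handed in; nothing more can be done
None
```

The long locking pin is seated in the eye with its collar resting on it and has been released. The short pin and plain rod are untouched in the block, and the job was handed in at about 12 s; the purple and turquoise look-alikes toppled during the run (one already down at 3 s, before I touched anything) and I left them lying on the table.

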